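Deal the medicine cartons into the order trays

ROBOT

A 6-joint arm with a two-finger parallel gripper is mounted at the origin on the work surface. World frame = base frame: x ahead of the robot, y to its left, z up, the work surface at z = 0. Lengths are in m, angles in rad, forces in N, time in s.
With the tool pointing down it reaches from about 0.325 to 0.85 m from the base axis. Payload 15.5 kg.
Tool frame: the origin (TCP) lies at the very end of the fingers, on their centre line; the grasp point (between the pads) lies 19 mm behind it; z points along the fingers, y is the line along which they close (so a half turn about z gives the same grasp; the last joint's range is limited). The gripper opens to 91 mm and grips with 3 to 60 N. Pads are 32 mm wide; open, the fingers measure 118 mm over their backs; the gripper's body (76 mm by 178 mm) begins 60 mm behind the grasp point.
Start: joints at [1.079, 0.494, 1.345, -0, 1.302, -0.096], TCP at [0.241, 0.577, 0.214] pointing down, gripper open.
Joint ranges: [-2.91, 2.91], [-0.82, 2.16], [0.22, 2.67], [-1.22, 4.37], [0.12, 2.79], [-3.08, 3.08]. Speed limits (rad/s): [1.89, 1.89, 2.57, 3.01, 3.01, 3.01].

INTERFACE

Orientations are given as a unit quaternion [w, x, y, z].
In Python, from station import ctrl gives the robot as it stands. The module is installed in compiled form; this text tells all that it offers.
- The arm moves only by the tool move_arm, never from a script. Its argument "moves" is text: rows parted by semicolons, each of 7 numbers parted by spaces: the closure, from 0 (fully open) to 1 (shut), then the shift along the tool's x, y, z scaled (see below), then the turn, a rotation vector about the tool's x, y, z scaled (see below). In form: gripper tx ty tz rx ry rz; .... A call has exactly 8 rows; each row shifts and turns the commanded pose from where the row before left it, along the tool's axes as they then stand; what a row does not reach is not made up. The controller multiplies each number of a shift by 0.25 m and each number of a turn by 30 degrees. A row lasts 1/10 s, in which the tool goes at most 50 mm and 8.59 degrees, less where a joint would pass 70% of its speed; a pose out of reach is approached as far as the arm can. A call with a number of a shift or a turn outside -1 to 1 is refused whole. A call with a gripper value outside its range is refused whole. The fingers move at their own pace and stop on an object; "squeeze" is the grip in N (left out, the last holds). Time passes only in rows, so rows that do not move let the fingers close, or fill a call up. It gives the time, the measured TCP pose, the force, the opening and the grip force at its end, in the units of the state.
- ctrl.sense(): the state, without advancing time (a new reading comes with each control period).
- ctrl.get_image(name): name is "side" or "top" or "wrist"; returns (picture, depth): 420x560x3 uint8, red, green, blue; 420x560 float32, m along the optical axis (not along the pixel's ray), 0 where there is no reading.
- ctrl.get_calibration(name): a dict with "fx", "fy", "cx", "cy" (pixels), "pose" (4x4, takes a point from camera to world coordinates); the wrist camera has in their place "mount" (4x4, takes a point from camera to tool coordinates, whose origin is the TCP and whose axes are the flange's). Camera axes: x right, y up, looking along -z (the intrinsics and any distortion apply to the point x, -y, -z); pixel columns grow to the right and rows downward; lengths in m; the calibration is good to about 2 mm. The wrist camera is an equidistant fisheye: a pixel r from the principal point sees the ray r / f radians off the axis. A picture is of the moment at which its call begins: read the wrist's pose just before it. get_calibration takes no time and is no camera call.
- ctrl.hand_in(): hands the job in; it is judged then, once.
The state is a dict: "time": time; "joint_positions": joint angles; "dq": joint speeds; "joint_efforts": joint torques, N m; "tool_pos": TCP position; "orientation": TCP orientation; "wrist_force": force on the tool from outside, world axes, zero at the start; "torque": the same for the moment, N m; "finger_gap": finger opening in m; "grasp_force": force on a finger pad.
Only numpy, scipy, OpenCV 4.12 (cv2) and the standard library are available. Lean on these libraries where they do the work, as an engineer would, in place of code of your own. Each camera call takes 0.05 s, during which the arm holds its last target. There are 200 camera calls.

TASK

Finish dealing the small medicine cartons, one per tray in turn, until each of the three order trays holds two, including the small carton in the checking cradle: the tray that is still empty gets its first before any tray gets its second. Lay each carton flat in the middle of its tray, the second squarely on top of the first, setting it down gently inside the tray rather than dropping it. Leave the two cartons already dealt, and the other things on the bench, where they are.

Things in the scene. Friction and masses are not known exactly. Their poses are not given: they have to be found in the camera images.
- carton_1: white medicine carton with a dark band round one end, 70 (its x) x 34 (its y) x 28 mm tall (z), about 45 g; origin at the centre of its underside. Starts flat in tray_1, already dealt.
- carton_2: white medicine carton with a dark band round one end, 70 (its x) x 34 (its y) x 28 mm tall (z), about 45 g; origin at the centre of its underside. Starts flat in tray_2, already dealt.
- carton_3: white medicine carton with a dark band round one end, 70 (its x) x 34 (its y) x 28 mm tall (z), about 45 g; origin at the centre of its underside. Starts flat on the bench, any yaw.
- carton_4: white medicine carton with a dark band round one end, 70 (its x) x 34 (its y) x 28 mm tall (z), about 45 g; origin at the centre of its underside. Starts flat on the bench, any yaw.
- carton_5: white medicine carton with a dark band round one end, 70 (its x) x 34 (its y) x 28 mm tall (z), about 45 g; origin at the centre of its underside. Starts flat on the bench, any yaw.
- carton_6: white medicine carton with a dark band round one end, 70 (its x) x 34 (its y) x 28 mm tall (z), about 45 g; origin at the centre of its underside. Starts flat in the cradle, its x along the cradle's x.
- tray_1: open cardboard order tray, fixed to the bench; inside 80 mm (its x) by 84 mm (its y), floor 3 mm thick, walls 4 mm thick, rim 66 mm above the bench; origin at the centre of its underside. With a carton's long side along the tray's x there is 25 mm of finger room at each long side of the carton; there is no finger room at a carton's ends, whichever way it lies. Starts with carton_1 in it.
- tray_2: open cardboard order tray, fixed to the bench; inside 80 mm (its x) by 84 mm (its y), floor 3 mm thick, walls 4 mm thick, rim 66 mm above the bench; origin at the centre of its underside. With a carton's long side along the tray's x there is 25 mm of finger room at each long side of the carton; there is no finger room at a carton's ends, whichever way it lies. Starts with carton_2 in it.
- tray_3: open cardboard order tray, fixed to the bench; inside 80 mm (its x) by 84 mm (its y), floor 3 mm thick, walls 4 mm thick, rim 66 mm above the bench; origin at the centre of its underside. With a carton's long side along the tray's x there is 25 mm of finger room at each long side of the carton; there is no finger room at a carton's ends, whichever way it lies. Starts empty.
- cradle: aluminium checking cradle fixed to the bench, 60 (its x) x 50 mm (its y): floor 4 mm thick, two upright side cheeks 4 mm thick, 60 mm long and 40 mm high, 42 mm apart inside (along y), open at both x ends. The carton in it projects 5 mm beyond each end, 4 to 32 mm above the bench, below the cheeks' tops, so it can be gripped only by its two end faces (70 mm apart). Origin at the centre of the underside.
- tray_1_second (a point): point on tray_1's centre line, 31 mm above the bench, where the middle of the underside of the second (upper) carton belongs
- tray_2_second (a point): point on tray_2's centre line, 31 mm above the bench, where the middle of the underside of the second (upper) carton belongs
- tray_3_second (a point): point on tray_3's centre line, 31 mm above the bench, where the middle of the underside of the second (upper) carton belongs
- tray_3_first (a point): point at the centre of tray_3's inner floor, 3 mm above the bench, where the middle of the underside of its first carton belongs
- long_carton: bystander: larger, flatter white carton with a dark band, 110 (x) x 50 (y) x 22 mm, lying among the cartons; origin at the centre of its underside. Not to be dealt.
- salve_tin: bystander: white jar with metal cap, 56 mm across, 42 mm high, among the cartons; origin at the centre of its underside
- syrup: bystander: amber bottle, 50 mm across, 115 mm high, to the left of the trays; origin at the centre of its underside
- stapler: bystander: desk stapler 130 (x) x 35 x 37 mm beyond the trays; origin under its middle
- tape_gun: bystander: yellow parcel-tape roll on a blue frame with a grey handle, about 210 (x) x 62 x 92 mm, to the right of the trays; origin on its underside, below the roll's axis
- marker: bystander: orange marker, 12 x 120 (y) x 12 mm, beyond the trays; origin under its middle

How it is judged:
By the outcome, as a careful person would: the job done as asked, in the order asked, and still so for the second after the job is handed in, with the robot touching nothing.
It also fails if it takes over 72 s, if anything falls off the work surface, if the arm or the gripper's body presses on something with over 40 N, if the wrist force passes 120 N, or if a joint passes its speed limit or range.

## Working session

There is one attempt and no reset: what is moved stays moved. The work goes in short steps, Python scripts to look and compute and a tool call to move; the robot and the scene stay as the last step left them, time stands still between calls to the robot, and variables do not carry over. Pictures are saved under pics/ and viewed, at most 10 in all, crops included, and the job is handed in when it is done.

Besides the shell and the picture viewer there is one more tool, called after "Emit:" by a JSON object that holds its "name" and its "arguments". move_arm: Moves the arm, as the interface text tells. Shifts and turns lie within -1 to 1; 1 stands for 0.25 m of shift or 30 degrees of turn. Its arguments: {"type":"object","properties":{"moves":{"type":"string"},"squeeze":{"type":"number"}},"required":["moves"]}

```bash
mkdir -p pics
python3 - <<'E'
from station import ctrl
import cv2,numpy as np
s=ctrl.sense();print({k:np.round(v,4).tolist() for k,v in s.items()})
for n in("top","side"):
    p,d=ctrl.get_image(n);cv2.imwrite(f"pics/{n}0.png",p[:,:,::-1]);np.savez(f"{n}0.npz",p=p,d=d)
    c=ctrl.get_calibration(n);print(n,c)
print(ctrl.get_calibration("wrist"))
E
```

```text
{'time': 0.0, 'joint_positions': [1.0795, 0.4942, 1.3461, 0.0, 1.3025, -0.0955], 'dq': [-0.0015, -0.0015, -0.0002, 0.0005, 0.0018, -0.0028], 'joint_efforts': [0.0067, -87.8858, -38.1856, 0.071, 0.0531, -0.0001], 'tool_pos': [0.2408, 0.5763, 0.2134], 'orientation': [-0.0002, 0.1966, 0.9805, -0.0006], 'wrist_force': [-0.0607, 0.3534, -0.7066], 'torque': [-0.041, 0.0477, 0.0016], 'grasp_force': 0.0, 'finger_gap': 0.0912}
top {'fx': 475.3638822533624, 'fy': 475.3638822533624, 'cx': 277.69809421457245, 'cy': 203.15242754637597, 'pose': array([[ 0.02104107,  0.98313086, -0.18168927,  0.40267743],
       [-0.99977663,  0.02105266, -0.00186501, -0.00290736],
       [ 0.0019915 ,  0.18168793,  0.98335422,  1.22900478],
       [ 0.        ,  0.        ,  0.        ,  1.        ]])}
side {'fx': 433.14708185262157, 'fy': 433.14708185262157, 'cx': 284.29901873778726, 'cy': 208.7885572264919, 'pose': array([[ 0.86773405,  0.2591788 , -0.42410372,  0.01403485],
       [-0.49657857,  0.48838555, -0.71755785, -0.98347011],
       [ 0.02115034,  0.8332502 ,  0.55249141,  0.78808508],
       [ 0.        ,  0.        ,  0.        ,  1.        ]])}
{'fx': 325.19226210127806, 'fy': 325.19226210127806, 'cx': 279.8253339790742, 'cy': 213.6424184189122, 'mount': array([[-7.18237980e-05,  9.55273802e-01,  2.95722774e-01,
         8.37144740e-02],
       [ 9.99999971e-01,  1.36428974e-04, -1.97831327e-04,
        -2.11938148e-04],
       [-2.29328238e-04,  2.95722751e-01, -9.55273784e-01,
        -1.72533586e-01],
       [ 0.00000000e+00,  0.00000000e+00,  0.00000000e+00,
         1.00000000e+00]])}
```

View pics/top0.png

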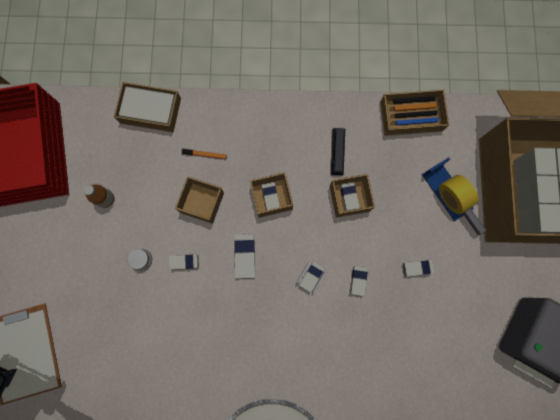

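View pics/side0.png

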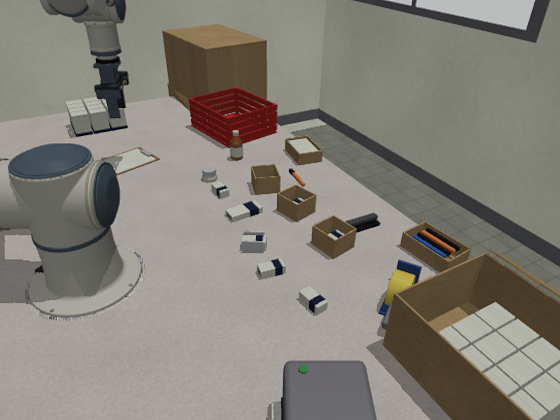

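```bash
cat > m.py <<'E'
import numpy as np,cv2
from station import ctrl
def cloud(n,d):
    c=ctrl.get_calibration(n);v,u=np.mgrid[0:420,0:560]
    P=np.stack([(u-c['cx'])/c['fx']*d,-(v-c['cy'])/c['fy']*d,-d],-1)
    return P@c['pose'][:3,:3].T+c['pose'][:3,3]
def rect(P,uv,r,lo,hi):
    u,v=uv;Q=P[v-r:v+r,u-r:u+r].reshape(-1,3);Q=Q[(Q[:,2]>lo)&(Q[:,2]<hi)]
    (x,y),(w,h),a=cv2.minAreaRect((Q[:,:2]*1000).astype(np.float32))
    if w<h:w,h,a=h,w,a+90
    return np.round([x,y,np.median(Q[:,2])*1000,w,h,(a+90)%180-90,len(Q)],1)
E
python3 - <<'E'
from m import *
f=np.load('top0.npz');P=cloud("top",f['d']);p=f['p']
print("bench z",np.median(P[220:240,200:420,2]))
for n,uv,r,lo,hi in [("c left",(183,262),20,.015,.04),("c mid",(359,281),20,.015,.04),("c right",(418,269),20,.015,.04),("cradle carton",(311,278),22,.022,.037),("cradle cheeks",(311,278),24,.0365,.05),("tray L",(200,200),30,.058,.075),("tray M",(272,195),28,.058,.075),("tray R",(352,195),28,.058,.075),("in M",(272,195),14,.018,.04),("in R",(352,195),14,.018,.04),("long",(245,257),28,.012,.03)]:
    print(n,rect(P,uv,r,lo,hi))
cv2.imwrite("pics/crop0.png",cv2.convertScaleAbs(cv2.resize(p[170:300,160:440,::-1],(800,371),interpolation=cv2.INTER_CUBIC),alpha=1.4))
E
```

```text
bench z 0.0005479739090146207
c left [469.9 234.9  28.7  70.   34.2 -85.5 401. ]
c mid [ 431.7 -207.6   27.9   70.4   35.    -7.3  410. ]
c right [ 466.8 -358.3   27.9   71.8   34.4  -82.3  404. ]
cradle carton [439.5 -87.7  32.2  70.2  49.8 -30.6 402. ]
cradle cheeks [439.8 -87.9  39.7  67.3  49.8 -30.  102. ]
tray L [626.1 198.9  65.8  92.9  88.6  73.  284. ]
tray M [643.5  16.9  65.7  91.9  89.3 -75.1 263. ]
tray R [ 646.1 -188.2   65.2   93.2   89.1  -78.7  282. ]
in M [648.8   9.9  31.5  74.5  67.5  13.8 362. ]
in R [ 652.  -195.7   31.2   74.7   69.    12.1  407. ]
long [487.7  81.8  22.6 109.7  50.    4.2 868. ]
```

View pics/crop0.png

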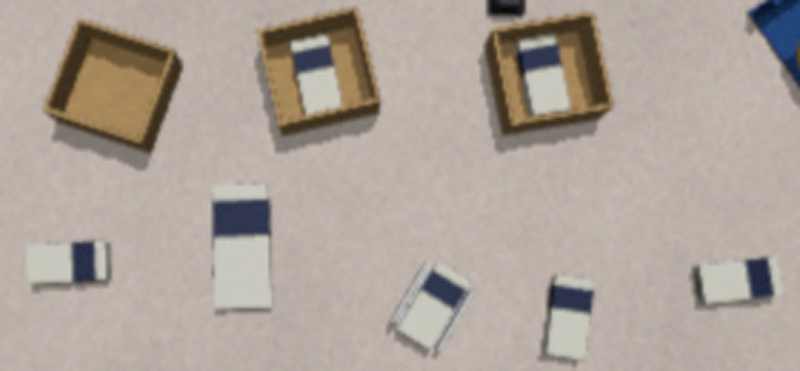

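```bash
cat >> m.py <<'E'
def plan(wps,start=None):
    """wps: (x,y,z mm, psi deg, rows, grip); psi = heading of tool y, tool down; prints rows, 8 per call"""
    if start is None:
        s=ctrl.sense();w,a,b,c=s['orientation'];psi=np.degrees(np.arctan2(1-2*(a*a+c*c),2*(a*b-w*c)))
        start=[*np.array(s['tool_pos'])*1000,psi]
        print("at",np.round(start,1),"t",round(s['time'],2),"F",np.round(s['wrist_force'],1),"gap",round(s['finger_gap'],4),"g",round(s['grasp_force'],1))
    cur=np.array(start,float);k=0;row=[]
    for *t,n,g in wps:
        st=np.array([c if x is None else x for x,c in zip(t,cur)],float)
        for i in range(n):
            d=(st-cur)/(n-i);d4=np.radians(cur[3])
            yx=np.array([np.cos(d4),np.sin(d4)]);xx=np.array([-yx[1],yx[0]])  # x = y cross z(down)
            sh=np.round(np.array([d[:2]@xx,d[:2]@yx,-d[2]])/250,3);tn=round(-d[3]/30,3)
            w=np.linalg.norm(sh)*250;assert w<=50.01 and abs(tn)<=.2864,(w,tn)
            row.append(f"{g:g} {sh[0]:g} {sh[1]:g} {sh[2]:g} 0 0 {tn:g}")
            cur[:2]+=(sh[0]*xx+sh[1]*yx)*250;cur[2]-=sh[2]*250;cur[3]-=tn*30
    while row:
        r,row=row[:8],row[8:]
        print("; ".join(r+[f"{r[-1].split()[0]} 0 0 0 0 0 0"]*(8-len(r))))
    print("end",np.round(cur,1))
E
python3 - <<'E'
from m import *
f=np.load('top0.npz');P=cloud("top",f['d']);p=f['p'].astype(int)
for n,(u,v) in (("M",(272,195)),("R",(352,195))):
    s=np.s_[v-20:v+20,u-20:u+20];c=p[s];Q=P[s]
    # carton: grey-white or blue, cardboard is reddish
    m=(c[...,0]-c[...,2]<22)&(Q[...,2]>.024)&(Q[...,2]<.038)
    q=(Q[m][:,:2]*1000).astype(np.float32);print(n,m.sum(),cv2.minAreaRect(q))
plan([(469.9,234.9,110,4.5,8,0),(469.9,234.9,5,4.5,4,0),(469.9,234.9,5,4.5,4,.7)])
E
```

```text
M 340 ((640.5361328125, 6.280719757080078), (77.52983093261719, 58.53044128417969), 15.696929931640625)
R 377 ((635.9639892578125, -185.9564208984375), (98.07784271240234, 64.46110534667969), 31.357114791870117)
at [240.8 576.4 213.4  67.3] t 0.1 F [-0.1  0.2  0.3] gap 0.0912 g 0.0Traceback (most recent call last):
  File "<stdin>", line 8, in <module>
  File "m.py", line 25, in plan
    w=np.linalg.norm(sh)*250;assert w<=50.01 and abs(tn)<=.2864,(w,tn)
                                    ^^^^^^^^^^^^^^^^^^^^^^^^^^^
AssertionError: (np.float64(53.066585531763764), np.float64(0.262))
```

Run:
```python
from m import *
c=ctrl.get_calibration("top");R=c['pose']
def ray(u,v,z):
    d=R[:3,:3]@np.array([(u-c['cx'])/c['fx'],-(v-c['cy'])/c['fy'],-1]);return (R[:3,3]+d*(z-R[2,3])/d[2])[:2]*1000
for n,q in (("M",[(292,42),(330,36),(342,107),(306,115)]),("R",[(520,43),(558,37),(570,110),(533,117)])):
    w=np.array([ray(160+a/2.857,170+b/2.857,.031) for a,b in q],np.float32);print(n,cv2.minAreaRect(w),w.mean(0))
plan([(469.9,234.9,100,4.5,10,0),(469.9,234.9,5,4.5,4,0),(469.9,234.9,5,4.5,2,0)])
```

```text
M ((641.9509887695312, 16.211854934692383), (68.11628723144531, 34.76045608520508), 12.138381958007812) [641.858     16.640873]
R ((644.4600830078125, -188.52052307128906), (69.01518249511719, 34.95851135253906), 9.568602561950684) [ 644.652   -188.21523]
at [240.8 576.4 213.4  67.3] t 0.1 F [-0.1  0.2  0.3] gap 0.0912 g 0.0
0 -0.137 -0.091 0.045 0 0 0.209; 0 -0.146 -0.075 0.045 0 0 0.209; 0 -0.154 -0.059 0.045 0 0 0.21; 0 -0.159 -0.041 0.046 0 0 0.209; 0 -0.163 -0.024 0.045 0 0 0.21; 0 -0.164 -0.006 0.046 0 0 0.209; 0 -0.164 0.012 0.045 0 0 0.21; 0 -0.162 0.03 0.046 0 0 0.209
0 -0.157 0.048 0.045 0 0 0.21; 0 -0.152 0.064 0.046 0 0 0.209; 0 0 0 0.095 0 0 0; 0 0 0 0.095 0 0 0; 0 0 0 0.095 0 0 0; 0 0 0 0.095 0 0 0; 0 0 0 -0 0 0 0; 0 0 0 -0 0 0 0
end [469.8 234.8   4.9   4.5]
```

Emit:
{"name": "move_arm", "arguments": {"moves": "0 -0.137 -0.091 0.045 0 0 0.21; 0 -0.146 -0.075 0.045 0 0 0.21; 0 -0.154 -0.059 0.045 0 0 0.21; 0 -0.16 -0.04 0.045 0 0 0.21; 0 -0.163 -0.024 0.045 0 0 0.21; 0 -0.164 -0.006 0.045 0 0 0.21; 0 -0.164 0.012 0.045 0 0 0.21; 0 -0.162 0.03 0.045 0 0 0.21", "squeeze": 15}}

```text
time: 0.9
tool_pos: [0.4247, 0.3017, 0.1234]
orientation: [-0.0, 0.597, 0.802, -0.0]
wrist_force: [0.8, -0.5, 0.4]
finger_gap: 0.0911
grasp_force: 0.0
```

Emit:
{"name": "move_arm", "arguments": {"moves": "0 -0.157 0.048 0.045 0 0 0.2; 0 -0.152 0.064 0.045 0 0 0.2; 0 0 0 0 0 0 0; 0 0 0 0 0 0 0; 0 0 0 0 0 0 0; 0 0 0 0 0 0 0; 0 0 0 0 0 0 0; 0 0 0 0 0 0 0"}}

```text
time: 1.7
tool_pos: [0.4697, 0.2355, 0.1016]
orientation: [0.0, 0.676, 0.737, 0.0]
wrist_force: [-0.1, -0.1, -0.3]
finger_gap: 0.0912
grasp_force: 0.0
```

Run:
```python
from m import *
plan([(469.9,234.9,100,4.5,2,0),(469.9,234.9,5,4.5,4,0),(469.9,234.9,5,4.5,2,.8)])
p,d=ctrl.get_image("wrist");cv2.imwrite("pics/w1.png",p[:,:,::-1])
```

```text
at [469.7 235.5 101.6   5. ] t 1.7 F [-0.1 -0.1 -0.3] gap 0.0912 g 0.0
0 -0.001 0 0.003 0 0 0.008; 0 -0.001 0 0.003 0 0 0.009; 0 -0 0 0.095 0 0 -0; 0 -0 0 0.095 0 0 -0; 0 -0 0 0.095 0 0 -0; 0 -0 0 0.095 0 0 -0; 0.8 -0 0 0 0 0 -0; 0.8 -0 0 0 0 0 -0
end [469.8 235.    5.1   4.5]
```

View pics/w1.png

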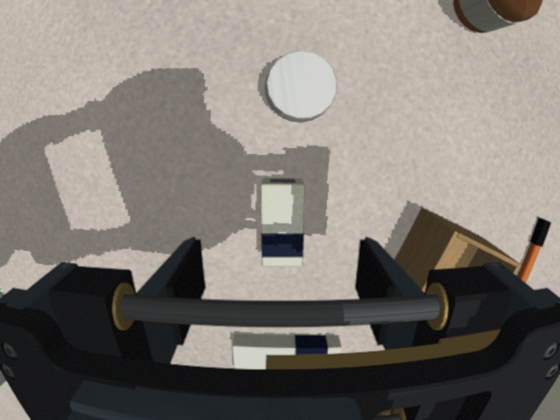

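```bash
cat >> m.py <<'E'
from scipy.spatial.transform import Rotation as Ro
def wray(pts,z):
    c=ctrl.get_calibration("wrist");s=ctrl.sense();q=s['orientation'];Rt=Ro.from_quat([*q[1:],q[0]]).as_matrix()
    out=[]
    for u,v in pts:
        a=np.array([(u-c['cx']),-(v-c['cy'])])/c['fx'];t=np.hypot(*a)+1e-9
        d=np.array([*(a/t*np.sin(t)),-np.cos(t)])
        o=Rt@c['mount'][:3,3]+s['tool_pos'];d=Rt@c['mount'][:3,:3]@d
        out.append((o+d*(z-o[2])/d[2])[:2]*1000)
    return np.array(out,np.float32)
E
python3 - <<'E'
from m import *
w=wray([(262,182),(303,182),(303,264),(262,264)],.028);print(w,cv2.minAreaRect(w))
E
```

```text
[[453.5605  267.32648]
 [485.11053 270.08328]
 [492.73572 200.5899 ]
 [458.41135 197.65108]] ((472.5924377441406, 233.9383544921875), (34.449951171875, 69.89053344726562), 4.893687725067139)
```

Emit:
{"name": "move_arm", "arguments": {"moves": "0 -0.002 0 0.006 0 0 0.017; 0 0 0 0.1 0 0 0; 0 0 0 0.1 0 0 0; 0 0 0 0.1 0 0 0; 0 0 0 0.08 0 0 0; 0 0 0 0 0 0 0; 0 0 0 0 0 0 0; 0 0 0 0 0 0 0"}}

```text
time: 2.55
tool_pos: [0.4706, 0.2347, 0.0059]
orientation: [0.0, 0.679, 0.734, 0.001]
wrist_force: [0.1, 0.1, -0.1]
finger_gap: 0.0911
grasp_force: 0.0
```

Emit:
{"name": "move_arm", "arguments": {"moves": "0.8 0 0 0 0 0 0; 0.8 0 0 0 0 0 0; 0.8 0 0 0 0 0 0; 0.8 0 0 0 0 0 0; 0.8 0 0 0 0 0 0; 0.8 0 0 0 0 0 0; 0.8 0 0 0 0 0 0; 0.8 0 0 0 0 0 0"}}

```text
time: 3.35
tool_pos: [0.47, 0.2344, 0.0049]
orientation: [-0.0, 0.679, 0.734, -0.0]
wrist_force: [-0.6, -0.4, 0.4]
finger_gap: 0.0339
grasp_force: 15.0
```

Run:
```python
from m import *
plan([(None,None,100,None,3,.8),(626.1,198.9,100,73,9,.8),(626.1,198.9,100,73,4,.8)])
```

```text
at [470.  234.4   4.9   4.4] t 3.35 F [-0.6 -0.4  0.4] gap 0.0339 g 15.0
0.8 0 0 -0.127 0 0 -0; 0.8 0 0 -0.127 0 0 -0; 0.8 0 0 -0.126 0 0 -0; 0.8 -0.021 0.068 -0 0 0 -0.254; 0.8 -0.03 0.065 -0 0 0 -0.254; 0.8 -0.038 0.06 -0 0 0 -0.254; 0.8 -0.046 0.054 -0 0 0 -0.254; 0.8 -0.053 0.048 -0 0 0 -0.254
0.8 -0.058 0.04 -0 0 0 -0.254; 0.8 -0.063 0.032 -0 0 0 -0.254; 0.8 -0.067 0.024 -0 0 0 -0.254; 0.8 -0.07 0.015 -0 0 0 -0.254; 0.8 -0 -0 -0 0 0 -0; 0.8 -0 -0 -0 0 0 -0; 0.8 -0 -0 -0 0 0 -0; 0.8 -0 -0 -0 0 0 -0
end [626.1 199.   99.9  73. ]
```

Emit:
{"name": "move_arm", "arguments": {"moves": "0.8 0 0 -0.127 0 0 0; 0.8 0 0 -0.127 0 0 0; 0.8 0 0 -0.126 0 0 0; 0.8 -0.021 0.068 0 0 0 -0.254; 0.8 -0.03 0.065 0 0 0 -0.254; 0.8 -0.038 0.06 0 0 0 -0.254; 0.8 -0.046 0.054 0 0 0 -0.254; 0.8 -0.053 0.048 0 0 0 -0.254"}}

```text
time: 4.15
tool_pos: [0.5574, 0.2144, 0.0998]
orientation: [-0.0, 0.4, 0.916, -0.0]
wrist_force: [1.2, 0.1, -0.2]
finger_gap: 0.0338
grasp_force: 15.0
```

Emit:
{"name": "move_arm", "arguments": {"moves": "0.8 -0.058 0.04 0 0 0 -0.254; 0.8 -0.063 0.032 0 0 0 -0.254; 0.8 -0.067 0.024 0 0 0 -0.254; 0.8 -0.07 0.015 0 0 0 -0.254; 0.8 0 0 0 0 0 0; 0.8 0 0 0 0 0 0; 0.8 0 0 0 0 0 0; 0.8 0 0 0 0 0 0"}}

```text
time: 4.95
tool_pos: [0.6253, 0.1992, 0.0999]
orientation: [-0.0, 0.148, 0.989, -0.0]
wrist_force: [-0.7, -0.8, -0.7]
finger_gap: 0.0338
grasp_force: 15.0
```

Run:
```python
from m import *
plan([(626.1,198.9,60,73,3,.8),(626.1,198.9,14,73,5,.8),(626.1,198.9,8.5,73,3,.8),(None,None,8.5,73,5,.5)])
p,d=ctrl.get_image("wrist");cv2.imwrite("pics/w2.png",p[:,:,::-1])
```

```text
at [625.3 199.2  99.9  72.9] t 4.95 F [-0.7 -0.8 -0.7] gap 0.0338 g 15.0
0.8 -0.001 -0 0.053 0 0 -0.001; 0.8 -0.001 -0 0.053 0 0 -0.001; 0.8 -0.001 -0 0.054 0 0 -0; 0.8 -0 -0 0.037 0 0 -0; 0.8 -0 -0 0.037 0 0 -0; 0.8 -0 -0 0.037 0 0 -0; 0.8 -0 -0 0.036 0 0 -0; 0.8 -0 -0 0.037 0 0 -0
0.8 -0 -0 0.007 0 0 -0; 0.8 -0 -0 0.007 0 0 -0; 0.8 -0 -0 0.008 0 0 -0; 0.5 0 0 -0 0 0 -0; 0.5 0 0 -0 0 0 -0; 0.5 0 0 -0 0 0 -0; 0.5 0 0 -0 0 0 -0; 0.5 0 0 -0 0 0 -0
end [626.  199.    8.4  73. ]
```

View pics/w2.png

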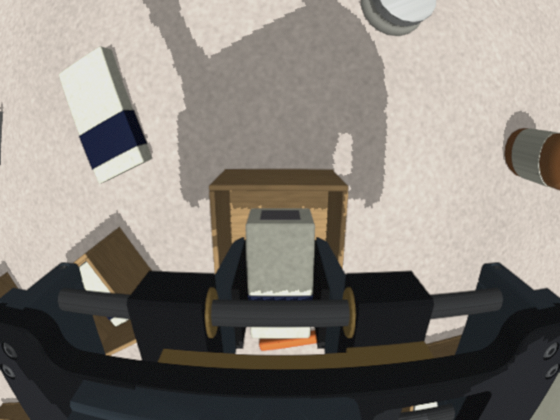

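Run:
```python
from m import *
w=np.vstack([wray([(280,209)],.123),wray([(280,170),(280,186),(212,187),(345,187)],.066)])
t=ctrl.sense()['tool_pos'][:2]*1000;a=np.radians(73);y=np.array([np.cos(a),np.sin(a)]);x=np.array([-y[1],y[0]])
print([(round(float((p-t)@x),1),round(float((p-t)@y),1)) for p in w])
```

```text
[(39.8, -0.1), (49.1, -0.1), (38.6, -0.1), (38.2, -44.9), (38.1, 42.7)]
```

Emit:
{"name": "move_arm", "arguments": {"moves": "0.8 -0.003 0 0.053 0 0 0; 0.8 0 0 0.053 0 0 0; 0.8 0 0 0.054 0 0 0; 0.8 0 0 0.037 0 0 0; 0.8 0 0 0.037 0 0 0; 0.8 0 0 0.037 0 0 0; 0.8 0 0 0.037 0 0 0; 0.8 0 0 0.037 0 0 0"}}

```text
time: 5.8
tool_pos: [0.6269, 0.1988, 0.013]
orientation: [0.0, 0.148, 0.989, 0.0]
wrist_force: [0.6, -1.2, -0.7]
finger_gap: 0.0339
grasp_force: 15.0
```

Run:
```python
from m import *
p,d=ctrl.get_image("wrist");cv2.imwrite("pics/w3.png",cv2.convertScaleAbs(cv2.resize(p[120:330,180:380,::-1],(760,798//1),interpolation=cv2.INTER_CUBIC)[:600],alpha=1.4))
import m
im=cv2.imread("pics/w2.png");cv2.imwrite("pics/w2c.png",cv2.convertScaleAbs(cv2.resize(im[160:310,200:360],(640,600),interpolation=cv2.INTER_CUBIC),alpha=1.4))
```

```text
(no output)
```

View pics/w3.png

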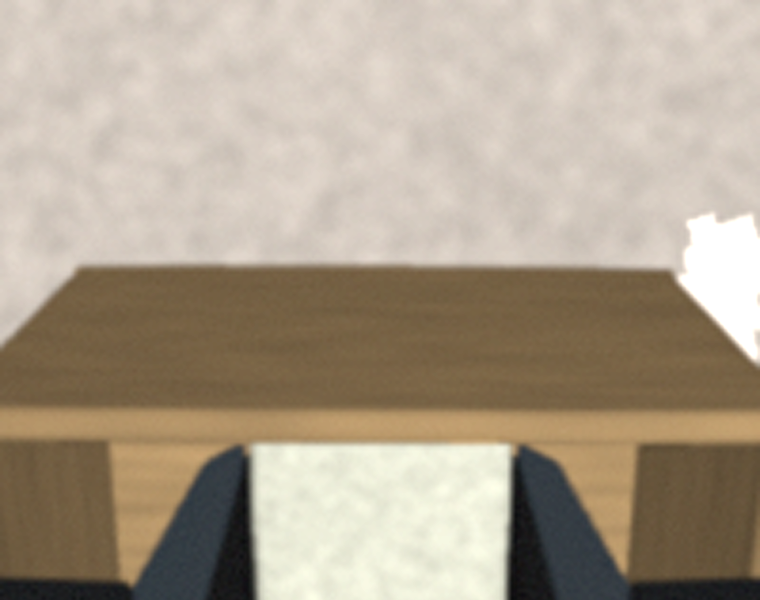

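Run:
```python
from m import *
w=np.vstack([wray([(280,227),(280,235.8)],.066),wray([(280,190)],0)])
s=ctrl.sense();t=s['tool_pos'][:2]*1000;a=np.radians(73);y=np.array([np.cos(a),np.sin(a)]);x=np.array([-y[1],y[0]])
print([(round(float((p-t)@x),1),round(float((p-t)@y),1)) for p in w],s['tool_pos'])
```

```text
[(41.7, -0.1), (38.1, -0.1), (41.1, -0.1)] [0.62609049 0.19860155 0.01155616]
```

View pics/w2c.png

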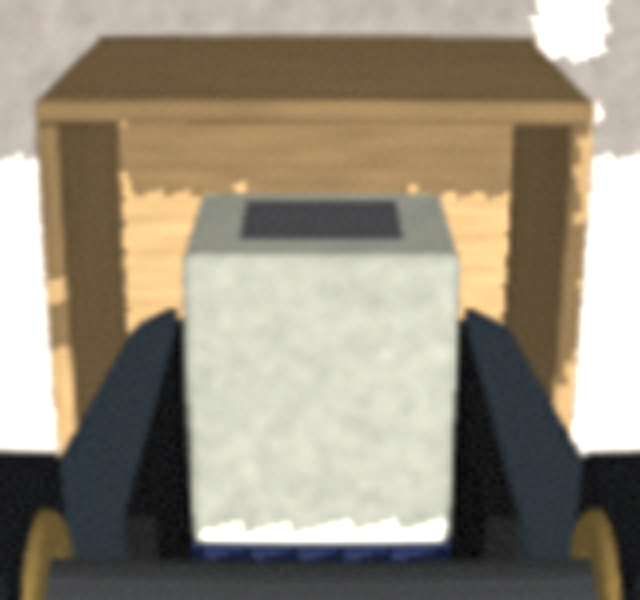

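Run:
```python
from m import *
w=np.vstack([wray([(280,223)],.0347),wray([(280,208.7)],.0067)])
s=ctrl.sense();t=s['tool_pos'][:2]*1000;a=np.radians(73);y=np.array([np.cos(a),np.sin(a)]);x=np.array([-y[1],y[0]])
print([(round(float((p-t)@x),1),round(float((p-t)@y),1)) for p in w])
```

```text
[(32.7, -0.1), (31.8, -0.1)]
```

Emit:
{"name": "move_arm", "arguments": {"moves": "0.8 0 0 0.008 0 0 0; 0.8 0 0 0.007 0 0 0; 0.8 0 0 0.006 0 0 0; 0.8 0 0 0 0 0 0; 0.5 0 0 0 0 0 0; 0.5 0 0 0 0 0 0; 0.5 0 0 0 0 0 0; 0.5 0 0 0 0 0 0"}}

```text
time: 6.65
tool_pos: [0.6268, 0.1988, 0.0085]
orientation: [0.0, 0.148, 0.989, 0.0]
wrist_force: [0.9, -0.0, 0.1]
finger_gap: 0.0454
grasp_force: 0.0
```

Run:
```python
from m import *
plan([(None,None,95,None,4,.5),(431.7,-207.6,95,82.7,11,0),(None,None,95,82.7,1,0)])
```

```text
at [626.8 198.8   8.5  73. ] t 6.65 F [ 0.9 -0.   0.1] gap 0.0454 g 0.0
0.5 0 0 -0.086 0 0 -0; 0.5 0 0 -0.087 0 0 -0; 0.5 0 0 -0.086 0 0 -0; 0.5 0 0 -0.087 0 0 -0; 0 0.025 -0.162 0 0 0 -0.029; 0 0.027 -0.162 0 0 0 -0.029; 0 0.03 -0.161 0 0 0 -0.029; 0 0.032 -0.161 0 0 0 -0.03
0 0.034 -0.16 0 0 0 -0.029; 0 0.037 -0.16 0 0 0 -0.03; 0 0.039 -0.159 0 0 0 -0.029; 0 0.042 -0.158 0 0 0 -0.03; 0 0.044 -0.158 0 0 0 -0.029; 0 0.047 -0.157 0 0 0 -0.03; 0 0.049 -0.157 0 0 0 -0.029; 0 0 0 0 0 0 -0
end [ 431.8 -207.7   95.    82.7]
```

Emit:
{"name": "move_arm", "arguments": {"moves": "0.5 0 0 -0.086 0 0 0; 0.5 0 0 -0.087 0 0 0; 0.5 0 0 -0.086 0 0 0; 0.5 0 0 -0.087 0 0 0; 0 0.025 -0.162 0 0 0 -0.029; 0 0.027 -0.162 0 0 0 -0.029; 0 0.03 -0.161 0 0 0 -0.029; 0 0.032 -0.161 0 0 0 -0.03"}}

```text
time: 7.45
tool_pos: [0.5548, 0.0498, 0.0951]
orientation: [0.0, 0.117, 0.993, -0.0]
wrist_force: [0.3, -0.5, -0.3]
finger_gap: 0.075
grasp_force: 0.0
```

Emit:
{"name": "move_arm", "arguments": {"moves": "0 0.034 -0.16 0 0 0 -0.029; 0 0.037 -0.16 0 0 0 -0.03; 0 0.039 -0.159 0 0 0 -0.029; 0 0.042 -0.158 0 0 0 -0.03; 0 0.044 -0.158 0 0 0 -0.029; 0 0.047 -0.157 0 0 0 -0.03; 0 0.049 -0.157 0 0 0 -0.029; 0 0 0 0 0 0 0"}}

```text
time: 8.25
tool_pos: [0.4303, -0.2114, 0.0951]
orientation: [0.0, 0.065, 0.998, -0.0]
wrist_force: [0.7, 0.8, -0.3]
finger_gap: 0.0915
grasp_force: 0.0
```

Run:
```python
from m import *
plan([(431.7,-207.6,70,82.7,1,0),(431.7,-207.6,5.3,82.7,3,0)])
```

```text
at [ 430.3 -211.4   95.1   82.5] t 8.25 F [ 0.7  0.8 -0.3] gap 0.0915 g 0.0
0 -0.003 0.016 0.101 0 0 -0.007; 0 -0 -0 0.086 0 0 0; 0 -0 -0 0.086 0 0 0; 0 -0 -0 0.086 0 0 0; 0 0 0 0 0 0 0; 0 0 0 0 0 0 0; 0 0 0 0 0 0 0; 0 0 0 0 0 0 0
end [ 431.6 -207.5    5.4   82.7]
```

Emit:
{"name": "move_arm", "arguments": {"moves": "0 0 0 0.1 0 0 0; 0 0 0 0.09 0 0 0; 0 0 0 0.09 0 0 0; 0 0 0 0.08 0 0 0; 0 0 0 0 0 0 0; 0 0 0 0 0 0 0; 0 0 0 0 0 0 0; 0 0 0 0 0 0 0"}}

```text
time: 9.05
tool_pos: [0.4322, -0.2079, 0.0059]
orientation: [0.001, 0.064, 0.998, -0.0]
wrist_force: [0.5, -0.4, -0.3]
finger_gap: 0.0911
grasp_force: 0.0
```

Run:
```python
from m import *
plan([(431.7,-207.6,5.3,82.7,2,0)])
plan([(431.7,-207.6,5.3,82.7,1,0)])
```

```text
at [ 432.2 -207.9    5.9   82.7] t 9.05 F [ 0.5 -0.4 -0.3] gap 0.0911 g 0.0
0 0.001 0 0.001 0 0 -0; 0 0.001 0.001 0.001 0 0 -0; 0 0 0 0 0 0 0; 0 0 0 0 0 0 0; 0 0 0 0 0 0 0; 0 0 0 0 0 0 0; 0 0 0 0 0 0 0; 0 0 0 0 0 0 0
end [ 431.8 -207.6    5.4   82.7]
at [ 432.2 -207.9    5.9   82.7] t 9.05 F [ 0.5 -0.4 -0.3] gap 0.0911 g 0.0
0 0.002 0.001 0.002 0 0 -0; 0 0 0 0 0 0 0; 0 0 0 0 0 0 0; 0 0 0 0 0 0 0; 0 0 0 0 0 0 0; 0 0 0 0 0 0 0; 0 0 0 0 0 0 0; 0 0 0 0 0 0 0
end [ 431.8 -207.6    5.4   82.7]
```

Run:
```python
from m import *
S=(432,-207.7,5.5,82.7)
plan([(None,None,5.5,None,5,.8),(None,None,115,None,3,.8),(645.3,-188.3,115,101,6,.8),(None,None,115,None,2,.8)],S)
```

```text
0.8 0 0 -0 0 0 -0; 0.8 0 0 -0 0 0 -0; 0.8 0 0 -0 0 0 -0; 0.8 0 0 -0 0 0 -0; 0.8 0 0 -0 0 0 -0; 0.8 0 0 -0.146 0 0 -0; 0.8 0 0 -0.146 0 0 -0; 0.8 0 0 -0.146 0 0 -0
0.8 -0.139 0.031 -0 0 0 -0.102; 0.8 -0.141 0.023 -0 0 0 -0.102; 0.8 -0.142 0.016 -0 0 0 -0.101; 0.8 -0.143 0.008 -0 0 0 -0.102; 0.8 -0.143 0.001 -0 0 0 -0.101; 0.8 -0.142 -0.007 -0 0 0 -0.102; 0.8 0 0 -0 0 0 -0; 0.8 0 0 -0 0 0 -0
end [ 645.3 -188.4  115.   101. ]
```

Emit:
{"name": "move_arm", "arguments": {"moves": "0.8 0 0 0 0 0 0; 0.8 0 0 0 0 0 0; 0.8 0 0 0 0 0 0; 0.8 0 0 0 0 0 0; 0.8 0 0 0 0 0 0; 0.8 0 0 0 0 0 0; 0.8 0 0 0 0 0 0; 0.8 0 0 0 0 0 0"}}

```text
time: 9.85
tool_pos: [0.4317, -0.2077, 0.0049]
orientation: [-0.0, 0.064, 0.998, 0.0]
wrist_force: [-0.3, 0.4, 0.2]
finger_gap: 0.0338
grasp_force: 15.0
```

Emit:
{"name": "move_arm", "arguments": {"moves": "0.8 0 0 -0.146 0 0 0; 0.8 0 0 -0.146 0 0 0; 0.8 0 0 -0.146 0 0 0; 0.8 -0.139 0.031 0 0 0 -0.102; 0.8 -0.141 0.023 0 0 0 -0.102; 0.8 -0.142 0.016 0 0 0 -0.101; 0.8 -0.143 0.008 0 0 0 -0.102; 0.8 -0.143 0.001 0 0 0 -0.101"}}

```text
time: 10.65
tool_pos: [0.6108, -0.1912, 0.1143]
orientation: [-0.0, -0.07, 0.998, 0.0]
wrist_force: [-0.6, -0.4, -0.1]
finger_gap: 0.0342
grasp_force: 15.0
```

Emit:
{"name": "move_arm", "arguments": {"moves": "0.8 -0.142 -0.007 0 0 0 -0.102; 0.8 0 0 0 0 0 0; 0.8 0 0 0 0 0 0; 0.8 0 0 0 0 0 0; 0.8 0 0 0 0 0 0; 0.8 0 0 0 0 0 0; 0.8 0 0 0 0 0 0; 0.8 0 0 0 0 0 0"}}

```text
time: 11.45
tool_pos: [0.6448, -0.1886, 0.1145]
orientation: [0.0, -0.096, 0.995, -0.0]
wrist_force: [-0.9, -0.1, -1.3]
finger_gap: 0.034
grasp_force: 15.0
```

Run:
```python
from m import *
plan([(645.3,-188.3,115,101,1,.8)])
p,d=ctrl.get_image("wrist");cv2.imwrite("pics/w4.png",cv2.convertScaleAbs(cv2.resize(p[120:330,180:380,::-1],(570,599),interpolation=cv2.INTER_CUBIC),alpha=1.4))
```

```text
at [ 644.8 -188.6  114.5  101. ] t 11.45 F [-0.9 -0.1 -1.3] gap 0.034 g 15.0
0.8 -0.002 0.001 -0.002 0 0 -0.001; 0.8 0 0 0 0 0 0; 0.8 0 0 0 0 0 0; 0.8 0 0 0 0 0 0; 0.8 0 0 0 0 0 0; 0.8 0 0 0 0 0 0; 0.8 0 0 0 0 0 0; 0.8 0 0 0 0 0 0
end [ 645.3 -188.2  115.   101. ]
```

View pics/w4.png

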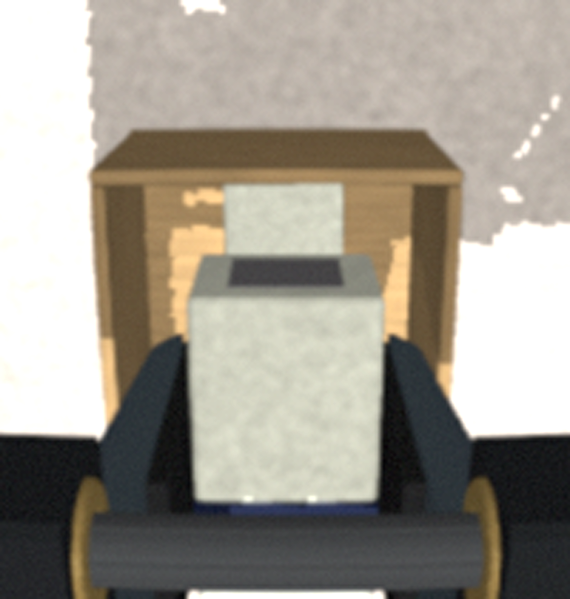

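```bash
cat >> m.py <<'E'
def rel(pts):  # (u,v,z) -> tool x,y offsets mm
    s=ctrl.sense();t=s['tool_pos'][:2]*1000;w,a,b,c=s['orientation'];y=np.array([2*(a*b-w*c),1-2*(a*a+c*c)]);x=np.array([-y[1],y[0]])
    for u,v,z in pts:
        p=wray([(u,v)],z)[0]-t;print((u,v,z),round(float(p@x),1),round(float(p@y),1))
E
python3 - <<'E'
from m import *
rel([(280,224.2,.1375),(280,209.5,.1095),(280,180.4,.066),(280,184.6,.066),(280,165.6,0),(212.3,180.4,.066),(342.5,180.4,.066),(258.6,185,.031),(300.4,185,.031),(247,230,.1375),(313.7,230,.1375)])
E
```

```text
(280, 224.2, 0.1375) 32.2 -0.3
(280, 209.5, 0.1095) 31.4 -0.3
(280, 180.4, 0.066) 39.5 -0.3
(280, 184.6, 0.066) 36.5 -0.3
(280, 165.6, 0) 39.8 -0.2
(212.3, 180.4, 0.066) 39.9 -47.8
(342.5, 180.4, 0.066) 39.8 43.5
(258.6, 185, 0.031) 28.8 -17.5
(300.4, 185, 0.031) 28.8 16.2
(247, 230, 0.1375) 29.2 -16.5
(313.7, 230, 0.1375) 29.2 16.3
```

Emit:
{"name": "move_arm", "arguments": {"moves": "0.8 -0.004 -0.003 0.08 0 0 0; 0.8 0 0 0.08 0 0 0; 0.8 0 0 0.06 0 0 0; 0.8 0 0 0.04 0 0 0; 0.8 0 0 0.03 0 0 0; 0.8 0 0 0.012 0 0 0; 0.8 0 0 0.006 0 0 0; 0.8 0 0 0.004 0 0 0"}}

```text
time: 12.3
tool_pos: [0.6464, -0.1891, 0.0369]
orientation: [0.0, -0.096, 0.995, -0.0]
wrist_force: [0.6, 0.6, -0.2]
finger_gap: 0.0338
grasp_force: 15.0
```

Emit:
{"name": "move_arm", "arguments": {"moves": "0.8 0 0 0 0 0 0; 0.8 0 0 0 0 0 0; 0.8 0 0 0 0 0 0; 0.5 0 0 0 0 0 0; 0.5 0 0 0 0 0 0; 0.5 0 0 0 0 0 0; 0.5 0 0 0 0 0 0; 0.5 0 0 0 0 0 0"}}

```text
time: 13.1
tool_pos: [0.6461, -0.189, 0.0364]
orientation: [-0.0, -0.096, 0.995, 0.0]
wrist_force: [-0.0, -0.4, 0.2]
finger_gap: 0.0455
grasp_force: 0.0
```

Run:
```python
from m import *
S=ctrl.sense();print(S['tool_pos'])
# right carton: psi 7.7 
plan([(None,None,110,101,2,.5),(466.8,-358.3,100,7.7,12,0),(466.8,-358.3,5.4,7.7,4,0)])
```

```text
[ 0.64609082 -0.18899765  0.03638862]
at [ 646.1 -189.    36.4  101. ] t 13.1 F [-0.  -0.4  0.2] gap 0.0455 g 0.0
0.5 0 0 -0.147 0 0 -0; 0.5 0 0 -0.147 0 0 -0.001; 0 0.069 -0.044 0.003 0 0 0.259; 0 0.063 -0.053 0.003 0 0 0.259; 0 0.055 -0.061 0.003 0 0 0.259; 0 0.046 -0.068 0.003 0 0 0.259; 0 0.037 -0.074 0.003 0 0 0.259; 0 0.027 -0.078 0.004 0 0 0.259
0 0.016 -0.081 0.003 0 0 0.259; 0 0.005 -0.082 0.004 0 0 0.259; 0 -0.007 -0.082 0.003 0 0 0.26; 0 -0.017 -0.08 0.004 0 0 0.259; 0 -0.028 -0.077 0.003 0 0 0.26; 0 -0.039 -0.072 0.004 0 0 0.259; 0 0 -0 0.094 0 0 0; 0 0 -0 0.095 0 0 0
0 0 -0 0.094 0 0 0; 0 0 -0 0.095 0 0 0; 0 0 0 0 0 0 0; 0 0 0 0 0 0 0; 0 0 0 0 0 0 0; 0 0 0 0 0 0 0; 0 0 0 0 0 0 0; 0 0 0 0 0 0 0
end [ 466.9 -358.4    5.4    7.7]
```

Emit:
{"name": "move_arm", "arguments": {"moves": "0.5 0 0 -0.147 0 0 0; 0.5 0 0 -0.147 0 0 0; 0 0.069 -0.044 0.003 0 0 0.259; 0 0.063 -0.053 0.003 0 0 0.259; 0 0.055 -0.061 0.003 0 0 0.259; 0 0.046 -0.068 0.003 0 0 0.259; 0 0.037 -0.074 0.003 0 0 0.259; 0 0.027 -0.078 0.004 0 0 0.259"}}

```text
time: 13.9
tool_pos: [0.5558, -0.2743, 0.1052]
orientation: [0.0, 0.309, 0.951, -0.0]
wrist_force: [0.3, -0.2, -0.0]
finger_gap: 0.0896
grasp_force: 0.0
```

Emit:
{"name": "move_arm", "arguments": {"moves": "0 0.016 -0.081 0.003 0 0 0.259; 0 0.005 -0.082 0.004 0 0 0.259; 0 -0.007 -0.082 0.003 0 0 0.259; 0 -0.017 -0.08 0.004 0 0 0.259; 0 -0.028 -0.077 0.003 0 0 0.259; 0 -0.039 -0.072 0.004 0 0 0.259; 0 0 0 0.09 0 0 0; 0 0 0 0 0 0 0"}}

```text
time: 14.7
tool_pos: [0.4656, -0.3578, 0.0757]
orientation: [-0.002, 0.658, 0.753, 0.0]
wrist_force: [-0.3, 1.1, 0.3]
finger_gap: 0.0915
grasp_force: 0.0
```

Emit:
{"name": "move_arm", "arguments": {"moves": "0 0 0 0 0 0 0; 0 0 0 0 0 0 0; 0 0 0 0 0 0 0; 0 0 0 0 0 0 0; 0 0 0 0 0 0 0; 0 0 0 0 0 0 0; 0 0 0 0 0 0 0; 0 0 0 0 0 0 0"}}

```text
time: 15.5
tool_pos: [0.4669, -0.3583, 0.0774]
orientation: [-0.0, 0.658, 0.753, 0.0]
wrist_force: [-0.2, 1.2, -0.0]
finger_gap: 0.0915
grasp_force: 0.0
```

Run:
```python
from m import *
plan([(466.8,-358.3,5.4,7.7,4,0)])
```

```text
at [ 466.9 -358.3   77.4    7.7] t 15.5 F [-0.2  1.2 -0. ] gap 0.0915 g 0.0
0 0 -0 0.072 0 0 0; 0 0 -0 0.072 0 0 0; 0 0 -0 0.072 0 0 0.001; 0 0 -0 0.072 0 0 0; 0 0 0 0 0 0 0; 0 0 0 0 0 0 0; 0 0 0 0 0 0 0; 0 0 0 0 0 0 0
end [ 466.9 -358.3    5.4    7.7]
```

Emit:
{"name": "move_arm", "arguments": {"moves": "0 0 0 0.08 0 0 0; 0 0 0 0.08 0 0 0; 0 0 0 0.08 0 0 0; 0 0 0 0.048 0 0 0; 0 0 0 0 0 0 0; 0 0 0 0 0 0 0; 0.8 0 0 0 0 0 0; 0.8 0 0 0 0 0 0"}}

```text
time: 16.3
tool_pos: [0.4673, -0.3587, 0.0063]
orientation: [0.001, 0.658, 0.753, -0.0]
wrist_force: [-0.9, -0.1, -0.4]
finger_gap: 0.0781
grasp_force: 0.0
```

Emit:
{"name": "move_arm", "arguments": {"moves": "0.8 0 0 0 0 0 0; 0.8 0 0 0 0 0 0; 0.8 0 0 0 0 0 0; 0.8 0 0 0 0 0 0; 0.8 0 0 0 0 0 0; 0.8 0 0 0 0 0 0; 0.8 0 0 0 0 0 0; 0.8 0 0 0 0 0 0"}}

```text
time: 17.1
tool_pos: [0.4669, -0.3584, 0.0054]
orientation: [0.0, 0.658, 0.753, -0.0]
wrist_force: [-0.3, 0.1, -0.7]
finger_gap: 0.0338
grasp_force: 15.0
```

Run:
```python
from m import *
plan([(None,None,115,None,3,.8),(643.2,16.9,115,104.7,13,.8)])
```

```text
at [ 466.9 -358.4    5.4    7.7] t 17.1 F [-0.3  0.1 -0.7] gap 0.0338 g 15.0
0.8 0 0 -0.146 0 0 -0; 0.8 0 0 -0.146 0 0 -0; 0.8 0 0 -0.146 0 0 -0; 0.8 0.107 0.069 -0 0 0 -0.249; 0.8 0.097 0.083 -0 0 0 -0.249; 0.8 0.086 0.095 -0 0 0 -0.249; 0.8 0.073 0.105 -0 0 0 -0.248; 0.8 0.058 0.113 -0 0 0 -0.249
0.8 0.043 0.12 -0 0 0 -0.248; 0.8 0.027 0.125 -0 0 0 -0.249; 0.8 0.011 0.127 -0 0 0 -0.248; 0.8 -0.006 0.127 -0 0 0 -0.249; 0.8 -0.022 0.126 -0 0 0 -0.248; 0.8 -0.038 0.122 -0 0 0 -0.249; 0.8 -0.054 0.115 -0 0 0 -0.248; 0.8 -0.068 0.108 -0 0 0 -0.249
end [643.1  16.9 114.9 104.7]
```

Emit:
{"name": "move_arm", "arguments": {"moves": "0.8 0 0 -0.146 0 0 0; 0.8 0 0 -0.146 0 0 0; 0.8 0 0 -0.146 0 0 0; 0.8 0.107 0.069 0 0 0 -0.249; 0.8 0.097 0.083 0 0 0 -0.249; 0.8 0.086 0.095 0 0 0 -0.249; 0.8 0.073 0.105 0 0 0 -0.248; 0.8 0.058 0.113 0 0 0 -0.249"}}

```text
time: 17.9
tool_pos: [0.535, -0.2127, 0.1149]
orientation: [-0.0, 0.38, 0.925, -0.0]
wrist_force: [-0.0, -0.8, 0.0]
finger_gap: 0.0334
grasp_force: 15.0
```

Emit:
{"name": "move_arm", "arguments": {"moves": "0.8 0.043 0.12 0 0 0 -0.248; 0.8 0.027 0.125 0 0 0 -0.249; 0.8 0.011 0.127 0 0 0 -0.248; 0.8 -0.006 0.127 0 0 0 -0.249; 0.8 -0.022 0.126 0 0 0 -0.248; 0.8 -0.038 0.122 0 0 0 -0.249; 0.8 -0.054 0.115 0 0 0 -0.248; 0.8 -0.068 0.108 0 0 0 -0.249"}}

```text
time: 18.7
tool_pos: [0.6435, 0.0182, 0.1148]
orientation: [-0.0, -0.131, 0.991, 0.0]
wrist_force: [0.3, -0.6, -0.5]
finger_gap: 0.0339
grasp_force: 15.0
```

Emit:
{"name": "move_arm", "arguments": {"moves": "0.8 0 0 0 0 0 0; 0.8 0 0 0 0 0 0; 0.8 0 0 0 0 0 0; 0.8 0 0 0 0 0 0; 0.8 0 0 0 0 0 0; 0.8 0 0 0 0 0 0; 0.8 0 0 0 0 0 0; 0.8 0 0 0 0 0 0"}}

```text
time: 19.5
tool_pos: [0.6431, 0.0168, 0.115]
orientation: [0.0, -0.128, 0.992, -0.0]
wrist_force: [-0.2, 1.0, -0.4]
finger_gap: 0.0339
grasp_force: 15.0
```

Run:
```python
from m import *
plan([(643.2,16.9,115,104.7,1,.8)])
p,d=ctrl.get_image("wrist");cv2.imwrite("pics/w5.png",cv2.convertScaleAbs(cv2.resize(p[120:330,180:380,::-1],(570,599),interpolation=cv2.INTER_CUBIC),alpha=1.4))
```

```text
at [643.1  16.8 115.  104.7] t 19.5 F [-0.2  1.  -0.4] gap 0.0339 g 15.0
0.8 -0 0 -0 0 0 -0; 0.8 0 0 0 0 0 0; 0.8 0 0 0 0 0 0; 0.8 0 0 0 0 0 0; 0.8 0 0 0 0 0 0; 0.8 0 0 0 0 0 0; 0.8 0 0 0 0 0 0; 0.8 0 0 0 0 0 0
end [643.1  16.8 115.  104.7]
```

View pics/w5.png

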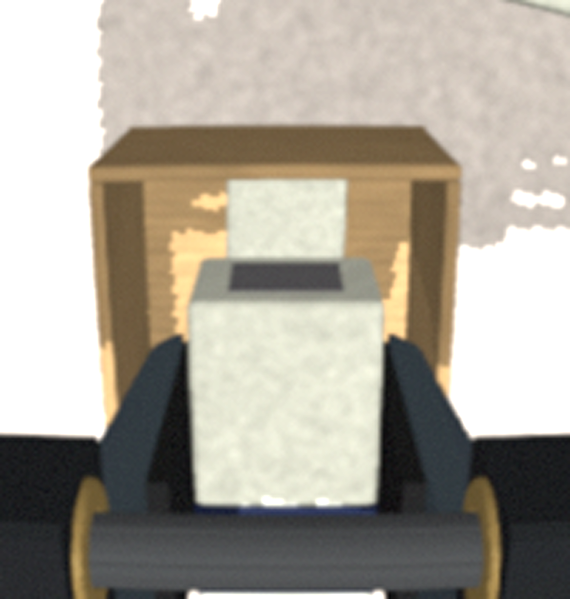

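Emit:
{"name": "move_arm", "arguments": {"moves": "0.8 0 -0.002 0.08 0 0 0; 0.8 0 0 0.08 0 0 0; 0.8 0 0 0.06 0 0 0; 0.8 0 0 0.04 0 0 0; 0.8 0 0 0.03 0 0 0; 0.8 0 0 0.012 0 0 0; 0.8 0 0 0.006 0 0 0; 0.8 0 0 0.004 0 0 0"}}

```text
time: 20.35
tool_pos: [0.6436, 0.0164, 0.0373]
orientation: [0.0, -0.128, 0.992, -0.0]
wrist_force: [0.0, -0.2, -1.1]
finger_gap: 0.0339
grasp_force: 15.0
```

Emit:
{"name": "move_arm", "arguments": {"moves": "0.8 0 0 0 0 0 0; 0.8 0 0 0 0 0 0; 0.8 0 0 0 0 0 0; 0.5 0 0 0 0 0 0; 0.5 0 0 0 0 0 0; 0.5 0 0 0 0 0 0; 0.5 0 0 0 0 0 0; 0.5 0 0 0 0 0 0"}}

```text
time: 21.15
tool_pos: [0.6432, 0.0164, 0.0369]
orientation: [-0.0, -0.128, 0.992, 0.0]
wrist_force: [-0.2, 0.5, -0.1]
finger_gap: 0.0457
grasp_force: 0.0
```

Run:
```python
from m import *
# cradle end grip: psi 150 (=-30)
plan([(None,None,110,None,2,.5),(439.7,-87.8,110,149.7,6,0)])
```

```text
at [643.2  16.4  36.9 104.7] t 21.15 F [-0.2  0.5 -0.1] gap 0.0457 g 0.0
0.5 0 0 -0.146 0 0 -0; 0.5 0 0 -0.146 0 0 -0; 0 0.149 -0.033 -0 0 0 -0.25; 0 0.152 -0.013 -0 0 0 -0.25; 0 0.152 0.007 -0 0 0 -0.25; 0 0.15 0.027 -0 0 0 -0.25; 0 0.145 0.046 -0 0 0 -0.25; 0 0.139 0.064 -0 0 0 -0.25
end [439.7 -87.9 109.9 149.7]
```

Emit:
{"name": "move_arm", "arguments": {"moves": "0.5 0 0 -0.146 0 0 0; 0.5 0 0 -0.146 0 0 0; 0 0.149 -0.033 0 0 0 -0.25; 0 0.152 -0.013 0 0 0 -0.25; 0 0.152 0.007 0 0 0 -0.25; 0 0.15 0.027 0 0 0 -0.25; 0 0.145 0.046 0 0 0 -0.25; 0 0.139 0.064 0 0 0 -0.25"}}

```text
time: 21.95
tool_pos: [0.4384, -0.0884, 0.1101]
orientation: [0.0, -0.5, 0.866, -0.0]
wrist_force: [1.5, -0.7, -0.3]
finger_gap: 0.0896
grasp_force: 0.0
```

Emit:
{"name": "move_arm", "arguments": {"moves": "0 0 0 0.06 0 0 0; 0 0 0 0 0 0 0; 0 0 0 0 0 0 0; 0 0 0 0 0 0 0; 0 0 0 0 0 0 0; 0 0 0 0 0 0 0; 0 0 0 0 0 0 0; 0 0 0 0 0 0 0"}}

```text
time: 22.75
tool_pos: [0.4399, -0.0879, 0.095]
orientation: [0.0, -0.498, 0.867, -0.0]
wrist_force: [0.0, 0.5, 0.6]
finger_gap: 0.0912
grasp_force: 0.0
```

Run:
```python
from m import *
plan([(439.7,-87.8,50,149.7,2,0)])
p,d=ctrl.get_image("wrist");cv2.imwrite("pics/w6.png",cv2.convertScaleAbs(cv2.resize(p[150:300,180:380,::-1],(800,600),interpolation=cv2.INTER_CUBIC),alpha=1.4))
```

```text
at [439.9 -87.9  95.  149.7] t 22.75 F [0.  0.5 0.6] gap 0.0912 g 0.0
0 0 0 0.09 0 0 0; 0 0 0.001 0.09 0 0 0; 0 0 0 0 0 0 0; 0 0 0 0 0 0 0; 0 0 0 0 0 0 0; 0 0 0 0 0 0 0; 0 0 0 0 0 0 0; 0 0 0 0 0 0 0
end [439.6 -87.8  50.  149.7]
```

View pics/w6.png

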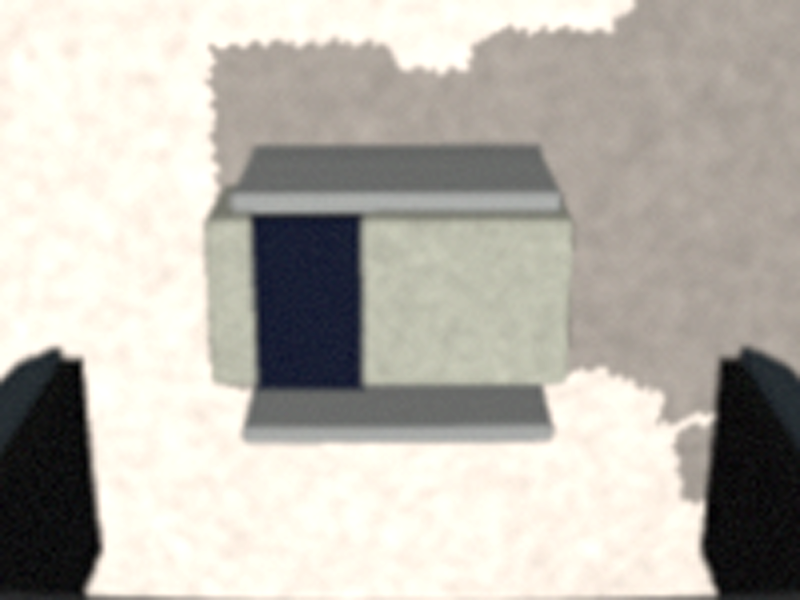

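Emit:
{"name": "move_arm", "arguments": {"moves": "0 0 -0.004 0.09 0 0 0; 0 0 0 0.09 0 0 0; 0 0 0 0.08 0 0 0; 0 0 0 0.06 0 0 0; 0 0 0 0.028 0 0 0; 0 0 0 0 0 0 0; 0 0 0 0 0 0 0; 0.4 0 0 0 0 0 0", "squeeze": 20}}

```text
time: 23.6
tool_pos: [0.441, -0.0886, 0.0086]
orientation: [0.0, -0.498, 0.867, -0.0]
wrist_force: [0.3, -0.2, -0.2]
finger_gap: 0.0858
grasp_force: 0.0
```

Emit:
{"name": "move_arm", "arguments": {"moves": "0.4 0 0 0 0 0 0; 0.4 0 0 0 0 0 0; 0.4 0 0 0 0 0 0; 0.4 0 0 0 0 0 0; 0.4 0 0 0 0 0 0; 0.4 0 0 0 0 0 0; 0.4 0 0 0 0 0 0; 0.4 0 0 0 0 0 0"}}

```text
time: 24.4
tool_pos: [0.4409, -0.0886, 0.0083]
orientation: [0.0, -0.498, 0.867, -0.0]
wrist_force: [-0.7, 0.1, 8.4]
finger_gap: 0.07
grasp_force: 20.0
```

Run:
```python
from m import *
plan([(None,None,68,None,4,.4),(530,-75,68,149.7,3,.4),(530,-75,10,None,4,.4),(None,None,4.4,None,3,.4)])
```

```text
at [440.9 -88.6   8.3 149.7] t 24.4 F [-0.7  0.1  8.4] gap 0.07 g 20.0
0.4 0 0 -0.06 0 0 -0; 0.4 0 0 -0.06 0 0 -0; 0.4 0 0 -0.059 0 0 -0; 0.4 0 0 -0.06 0 0 -0; 0.4 -0.076 -0.093 0 0 0 0; 0.4 -0.075 -0.094 0 0 0 0; 0.4 -0.076 -0.093 0 0 0 0; 0.4 0 -0 0.058 0 0 -0
0.4 0 -0 0.058 0 0 -0; 0.4 0 -0 0.058 0 0 -0; 0.4 0 -0 0.058 0 0 -0; 0.4 0 0 0.008 0 0 -0; 0.4 0 0 0.007 0 0 -0; 0.4 0 0 0.008 0 0 -0; 0.4 0 0 0 0 0 0; 0.4 0 0 0 0 0 0
end [529.9 -74.9   4.3 149.7]
```

Emit:
{"name": "move_arm", "arguments": {"moves": "0.4 0 0 -0.02 0 0 0; 0.4 0 0 -0.04 0 0 0; 0.4 0 0 -0.06 0 0 0; 0.4 0 0 -0.06 0 0 0; 0.4 0 0 -0.06 0 0 0; 0.4 0 0 0 0 0 0; 0.4 0 0 0 0 0 0; 0.4 0 0 0 0 0 0"}}

```text
time: 25.2
tool_pos: [0.4403, -0.0884, 0.0677]
orientation: [-0.0, -0.498, 0.867, 0.0]
wrist_force: [0.1, -0.5, 0.4]
finger_gap: 0.07
grasp_force: 20.0
```

Run:
```python
from m import *
plan([(530,-75,68,149.7,3,.4),(530,-75,10,None,4,.4)])
p,d=ctrl.get_image("wrist");cv2.imwrite("pics/w7.png",cv2.convertScaleAbs(cv2.resize(p[150:350,140:420,::-1],(784,560),interpolation=cv2.INTER_CUBIC),alpha=1.3))
```

```text
at [440.3 -88.4  67.7 149.7] t 25.2 F [ 0.1 -0.5  0.4] gap 0.07 g 20.0
0.4 -0.076 -0.094 -0 0 0 0; 0.4 -0.076 -0.094 -0.001 0 0 0; 0.4 -0.075 -0.095 -0 0 0 0; 0.4 -0 0 0.058 0 0 -0; 0.4 -0 0 0.058 0 0 -0; 0.4 -0 0 0.058 0 0 -0; 0.4 -0 0 0.058 0 0 -0; 0.4 0 0 0 0 0 0
end [530.  -75.1   9.9 149.7]
```

View pics/w7.png

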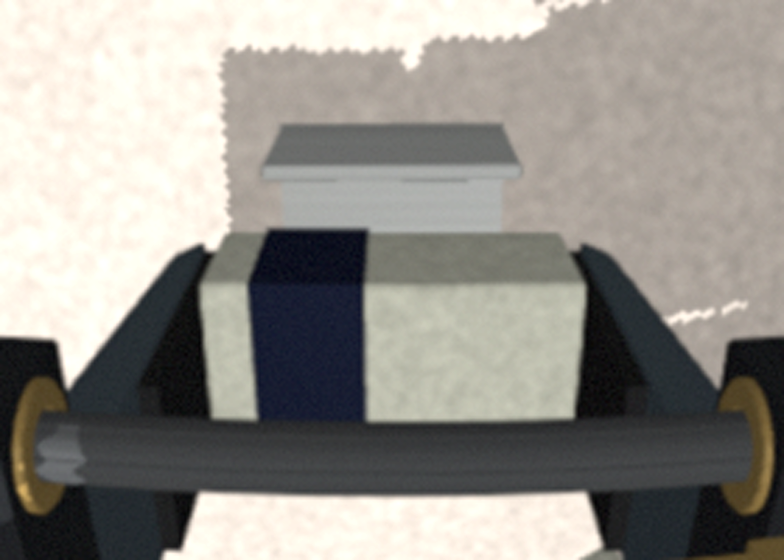

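Run:
```python
from m import *
rel([(280,251,.0914),(280,233,.0634)])
```

```text
(280, 251, 0.0914) 18.7 -0.3
(280, 233, 0.0634) 17.8 -0.3
```

Emit:
{"name": "move_arm", "arguments": {"moves": "0.4 -0.076 -0.094 0 0 0 0; 0.4 -0.076 -0.094 0 0 0 0; 0.4 -0.075 -0.095 0 0 0 0; 0.4 0 0 0.05 0 0 0; 0.4 0 0 0.06 0 0 0; 0.4 0 0 0.06 0 0 0; 0.4 0 0 0.05 0 0 0; 0.4 0 0 0.012 0 0 0"}}

```text
time: 26.05
tool_pos: [0.5291, -0.0749, 0.0082]
orientation: [-0.001, -0.498, 0.867, 0.001]
wrist_force: [0.9, 0.3, -0.5]
finger_gap: 0.0701
grasp_force: 20.0
```

Emit:
{"name": "move_arm", "arguments": {"moves": "0.4 0 0 0.01 0 0 0; 0.4 0 0 0.006 0 0 0; 0.4 0 0 0.004 0 0 0; 0.4 0 0 0 0 0 0; 0.4 0 0 0 0 0 0; 0.4 0 0 0 0 0 0; 0.4 0 0 0 0 0 0; 0.4 0 0 0 0 0 0"}}

```text
time: 26.85
tool_pos: [0.5304, -0.0751, 0.005]
orientation: [0.0, -0.498, 0.867, -0.0]
wrist_force: [-0.6, 0.4, -1.0]
finger_gap: 0.0705
grasp_force: 20.0
```

Emit:
{"name": "move_arm", "arguments": {"moves": "0.4 0 0 0.002 0 0 0; 0.4 0 0 0 0 0 0; 0 0 0 0 0 0 0; 0 0 0 0 0 0 0; 0 0 0 0 0 0 0; 0 0 0 -0.1 0 0 0; 0 0 0 -0.13 0 0 0; 0 0 0 0 0 0 0"}}

```text
time: 27.65
tool_pos: [0.5322, -0.0756, 0.0651]
orientation: [0.002, -0.498, 0.867, -0.002]
wrist_force: [-1.1, 0.1, -1.2]
finger_gap: 0.0909
grasp_force: 0.0
```

Run:
```python
from m import *
plan([(528.2,-78.4,62,59.7,11,0),(None,None,5.4,None,4,0)])
```

```text
at [532.2 -75.6  65.1 149.7] t 27.65 F [-1.1  0.1 -1.2] gap 0.0909 g 0.0
0 0.002 0.001 0.001 0 0 0.273; 0 0.002 0 0.001 0 0 0.273; 0 0.002 0 0.001 0 0 0.273; 0 0.002 0 0.001 0 0 0.273; 0 0.002 -0 0.001 0 0 0.273; 0 0.002 -0 0.001 0 0 0.273; 0 0.001 -0.001 0.001 0 0 0.272; 0 0.001 -0.001 0.001 0 0 0.273
0 0.001 -0.001 0.001 0 0 0.272; 0 0.001 -0.001 0.002 0 0 0.273; 0 0.002 -0.001 0.001 0 0 0.272; 0 0 0 0.057 0 0 -0; 0 0 0 0.057 0 0 -0; 0 0 0 0.056 0 0 -0; 0 0 0 0.057 0 0 -0; 0 0 0 0 0 0 0
end [528.2 -78.3   5.3  59.7]
```

Emit:
{"name": "move_arm", "arguments": {"moves": "0 0.012 0 0 0 0 0.273; 0 0 0 0 0 0 0.273; 0 0 0 0 0 0 0.273; 0 0 0 0 0 0 0.273; 0 0 0 0 0 0 0.273; 0 0 0 0 0 0 0.273; 0 0 0 0 0 0 0.273; 0 0 0 0 0 0 0.273"}}

```text
time: 28.45
tool_pos: [0.5286, -0.0777, 0.0615]
orientation: [-0.0, 0.054, 0.999, 0.0]
wrist_force: [-0.9, 0.6, 0.2]
finger_gap: 0.0913
grasp_force: 0.0
```

Emit:
{"name": "move_arm", "arguments": {"moves": "0 0 0 0 0 0 0.273; 0 0 0 0 0 0 0.273; 0 0 0 0 0 0 0.27; 0 0 0 0 0 0 0; 0 0 0 0 0 0 0; 0 0 0 0 0 0 0; 0 0 0 0 0 0 0; 0 0 0 0 0 0 0"}}

```text
time: 29.25
tool_pos: [0.5288, -0.0778, 0.0619]
orientation: [-0.0, 0.261, 0.965, 0.0]
wrist_force: [1.3, -0.1, -0.1]
finger_gap: 0.0913
grasp_force: 0.0
```

Run:
```python
from m import *
plan([(528.2,-78.4,5.4,59.7,4,0)])
# where the carton lies, from the wrist depth
s=ctrl.sense();p,d=ctrl.get_image("wrist");c=ctrl.get_calibration("wrist")
v,u=np.mgrid[0:420,0:560];a=np.stack([u-c['cx'],-(v-c['cy'])],-1)/c['fx'];t=np.hypot(a[...,0],a[...,1])+1e-9
C=np.stack([a[...,0]/t*np.tan(t)*d,a[...,1]/t*np.tan(t)*d,-d],-1)
T=C@c['mount'][:3,:3].T+c['mount'][:3,3]
z=s['tool_pos'][2]-T[...,2];m=(d>0)&(z>.018)&(z<.036)&(abs(T[...,0])<.07)&(abs(T[...,1])<.04)
q=T[m];print(m.sum(),cv2.minAreaRect((q[:,:2]*1000).astype(np.float32)),np.median(z[m]),q[:,:2].min(0),q[:,:2].max(0))
```

```text
at [528.8 -77.8  61.9  59.8] t 29.25 F [ 1.3 -0.1 -0.1] gap 0.0913 g 0.0
0 0 -0.001 0.056 0 0 0.001; 0 0 -0.001 0.057 0 0 0; 0 0 -0.001 0.056 0 0 0.001; 0 0.001 -0 0.057 0 0 0; 0 0 0 0 0 0 0; 0 0 0 0 0 0 0; 0 0 0 0 0 0 0; 0 0 0 0 0 0 0
end [528.2 -78.3   5.4  59.7]
5064 ((17.287487030029297, -5.662149429321289), (47.502994537353516, 106.03040313720703), 88.68927764892578) 0.029826845939188412 [-0.03521243 -0.03044604] [0.06976506 0.01817689]
```

Emit:
{"name": "move_arm", "arguments": {"moves": "0 0 0 0.056 0 0 0; 0 0 0 0.057 0 0 0; 0 0 0 0.056 0 0 0; 0 0 0 0.055 0 0 0; 0 0 0 0 0 0 0; 0 0 0 0 0 0 0; 0.8 0 0 0 0 0 0; 0.8 0 0 0 0 0 0", "squeeze": 15}}

```text
time: 30.1
tool_pos: [0.5292, -0.0778, 0.0066]
orientation: [0.001, 0.261, 0.965, 0.0]
wrist_force: [0.4, -0.4, 0.1]
finger_gap: 0.0783
grasp_force: 0.0
```

Emit:
{"name": "move_arm", "arguments": {"moves": "0.8 0 0 0 0 0 0; 0.8 0 0 0 0 0 0; 0.8 0 0 0 0 0 0; 0.8 0 0 0 0 0 0; 0.8 0 0 0 0 0 0; 0.8 0 0 0 0 0 0; 0.8 0 0 0 0 0 0; 0.8 0 0 0 0 0 0"}}

```text
time: 30.9
tool_pos: [0.5288, -0.0777, 0.0059]
orientation: [-0.0, 0.261, 0.965, 0.0]
wrist_force: [-0.3, 0.3, -0.3]
finger_gap: 0.0342
grasp_force: 15.0
```

Run:
```python
from m import *
plan([(None,None,115,None,3,.8),(626.3,198.9,115,73,8,.8)])
```

```text
at [528.8 -77.7   5.9  59.7] t 30.9 F [-0.3  0.3 -0.3] gap 0.0342 g 15.0
0.8 0 0 -0.145 0 0 -0; 0.8 0 0 -0.146 0 0 -0; 0.8 0 0 -0.145 0 0 -0; 0.8 0.028 0.144 -0 0 0 -0.055; 0.8 0.023 0.145 -0 0 0 -0.055; 0.8 0.019 0.145 -0 0 0 -0.056; 0.8 0.015 0.146 -0 0 0 -0.055; 0.8 0.011 0.146 -0 0 0 -0.056
0.8 0.007 0.147 -0 0 0 -0.055; 0.8 0.002 0.147 -0 0 0 -0.056; 0.8 -0.001 0.146 -0 0 0 -0.055; 0.8 0 0 0 0 0 0; 0.8 0 0 0 0 0 0; 0.8 0 0 0 0 0 0; 0.8 0 0 0 0 0 0; 0.8 0 0 0 0 0 0
end [626.2 198.9 114.9  73. ]
```

Emit:
{"name": "move_arm", "arguments": {"moves": "0.8 0 0 -0.145 0 0 0; 0.8 0 0 -0.146 0 0 0; 0.8 0 0 -0.145 0 0 0; 0.8 0.028 0.144 0 0 0 -0.055; 0.8 0.023 0.145 0 0 0 -0.055; 0.8 0.019 0.145 0 0 0 -0.056; 0.8 0.015 0.146 0 0 0 -0.055; 0.8 0.011 0.146 0 0 0 -0.056"}}

```text
time: 31.7
tool_pos: [0.5901, 0.0965, 0.1149]
orientation: [-0.0, 0.19, 0.982, -0.0]
wrist_force: [-0.0, 0.4, -1.0]
finger_gap: 0.0337
grasp_force: 15.0
```

Emit:
{"name": "move_arm", "arguments": {"moves": "0.8 0.007 0.147 0 0 0 -0.055; 0.8 0.002 0.147 0 0 0 -0.056; 0.8 0 0.146 0 0 0 -0.055; 0.8 0 0 0 0 0 0; 0.8 0 0 0 0 0 0; 0.8 0 0 0 0 0 0; 0.8 0 0 0 0 0 0; 0.8 0 0 0 0 0 0"}}

```text
time: 32.5
tool_pos: [0.6259, 0.1981, 0.115]
orientation: [-0.0, 0.148, 0.989, -0.0]
wrist_force: [-0.3, 0.1, -0.1]
finger_gap: 0.0338
grasp_force: 15.0
```

```bash
cat >> m.py <<'E'
def wtool():
    s=ctrl.sense();p,d=ctrl.get_image("wrist");c=ctrl.get_calibration("wrist")
    v,u=np.mgrid[0:420,0:560];a=np.stack([u-c['cx'],-(v-c['cy'])],-1)/c['fx'];t=np.hypot(a[...,0],a[...,1])+1e-9
    C=np.stack([a[...,0]/t*np.tan(t)*d,a[...,1]/t*np.tan(t)*d,-d],-1)
    T=(C@c['mount'][:3,:3].T+c['mount'][:3,3])*1000
    return p,T,s['tool_pos'][2]*1000-T[...,2]
E
python3 - <<'E'
from m import *
plan([(626.3,198.9,36.9,73,1,.8)][:0])
p,T,z=wtool();col=280
print("column 280: row,x,z");print([(v,round(T[v,col,0],1),round(z[v,col],1)) for v in range(160,240,3)])
for v in (190,196,202): print(v,[(u,round(T[v,u,1],1),round(z[v,u],0)) for u in range(205,356,5)])
E
```

```text
at [625.9 198.1 115.   72.9] t 32.5 F [-0.3  0.1 -0.1] gap 0.0338 g 15.0
end [625.9 198.1 115.   72.9]
column 280: row,x,z
[(160, np.float64(44.8), np.float64(1.8)), (163, np.float64(42.2), np.float64(1.9)), (166, np.float64(41.2), np.float64(12.9)), (169, np.float64(41.1), np.float64(28.4)), (172, np.float64(41.0), np.float64(41.9)), (175, np.float64(41.0), np.float64(54.8)), (178, np.float64(41.1), np.float64(66.6)), (181, np.float64(39.1), np.float64(67.0)), (184, np.float64(29.6), np.float64(32.4)), (187, np.float64(27.5), np.float64(34.2)), (190, np.float64(24.8), np.float64(32.8)), (193, np.float64(22.3), np.float64(32.8)), (196, np.float64(19.4), np.float64(31.5)), (199, np.float64(17.1), np.float64(32.3)), (202, np.float64(14.6), np.float64(32.2)), (205, np.float64(34.9), np.float64(113.5)), (208, np.float64(34.9), np.float64(119.7)), (211, np.float64(35.3), np.float64(126.5)), (214, np.float64(34.8), np.float64(130.2)), (217, np.float64(34.4), np.float64(133.7)), (220, np.float64(34.3), np.float64(138.4)), (223, np.float64(32.9), np.float64(138.7)), (226, np.float64(31.5), n
[... 3496 characters left out ...]
1), np.float64(33.0)), (280, np.float64(-0.1), np.float64(32.0)), (285, np.float64(4.0), np.float64(33.0)), (290, np.float64(8.1), np.float64(33.0)), (295, np.float64(12.2), np.float64(32.0)), (300, np.float64(16.2), np.float64(33.0)), (305, np.float64(22.4), np.float64(6.0)), (310, np.float64(27.2), np.float64(3.0)), (315, np.float64(31.7), np.float64(4.0)), (320, np.float64(36.2), np.float64(5.0)), (325, np.float64(40.9), np.float64(4.0)), (330, np.float64(41.5), np.float64(28.0)), (335, np.float64(41.8), np.float64(51.0)), (340, np.float64(42.4), np.float64(68.0)), (345, np.float64(60.1), np.float64(1.0)), (350, np.float64(64.7), np.float64(2.0)), (355, np.float64(69.6), np.float64(1.0))]
```

Emit:
{"name": "move_arm", "arguments": {"moves": "0.8 -0.011 -0.001 0.08 0 0 0; 0.8 0 0 0.08 0 0 0; 0.8 0 0 0.06 0 0 0; 0.8 0 0 0.04 0 0 0; 0.8 0 0 0.028 0 0 0; 0.8 0 0 0.012 0 0 0; 0.8 0 0 0.006 0 0 0; 0.8 0 0 0.004 0 0 0"}}

```text
time: 33.35
tool_pos: [0.6288, 0.198, 0.0378]
orientation: [0.0, 0.148, 0.989, 0.0]
wrist_force: [-0.7, -0.8, -0.9]
finger_gap: 0.0341
grasp_force: 15.0
```

Emit:
{"name": "move_arm", "arguments": {"moves": "0.8 0 0 0 0 0 0; 0.8 0 0 0 0 0 0; 0.8 0 0 0 0 0 0; 0.5 0 0 0 0 0 0; 0.5 0 0 0 0 0 0; 0.5 0 0 0 0 0 0; 0.5 0 0 0 0 0 0; 0.5 0 0 0 0 0 0"}}

```text
time: 34.15
tool_pos: [0.6285, 0.1979, 0.0374]
orientation: [-0.0, 0.148, 0.989, -0.0]
wrist_force: [-0.8, 0.3, 0.0]
finger_gap: 0.0458
grasp_force: 0.0
```

Emit:
{"name": "move_arm", "arguments": {"moves": "0.5 0 0 -0.1 0 0 0; 0.5 0 0 -0.18 0 0 0; 0.5 0 0 -0.18 0 0 0; 0.5 0.15 0 -0.05 0 0 0; 0.5 0.15 0 -0.05 0 0 0; 0.5 0.15 0 0 0 0 0; 0.5 0.15 0 0 0 0 0; 0.5 0.15 0 0 0 0 0"}}

```text
time: 34.95
tool_pos: [0.4478, 0.253, 0.1776]
orientation: [0.0, 0.148, 0.989, 0.0]
wrist_force: [0.5, 0.4, 0.7]
finger_gap: 0.0457
grasp_force: 0.0
```

Run:
```python
from m import *
p,d=ctrl.get_image("top");P=cloud("top",d)
for n,uv,r,lo,hi in [("tray L",(200,200),30,.0625,.075),("tray M",(272,195),28,.0625,.075),("tray R",(352,195),28,.0625,.075)]:
    print(n,rect(P,uv,r,lo,hi))
for n,(x,y,a) in {"L":(626.1,198.9,-17),"M":(643.5,16.9,14.9),"R":(646.1,-188.2,11.3)}.items():
    a=np.radians(a);dx=P[...,0]*1000-x;dy=P[...,1]*1000-y;X=dx*np.cos(a)+dy*np.sin(a);Y=-dx*np.sin(a)+dy*np.cos(a)
    m=(abs(X)<39)&(abs(Y)<32)&(P[...,2]>.045)&(P[...,2]<.075)   # top of upper carton, tray axes
    q=np.stack([X[m],Y[m]],-1).astype(np.float32);print(n,m.sum(),np.round(np.percentile(P[m][:,2]*1000,[5,50,95]),1),cv2.minAreaRect(q))
for n,uv,r,lo,hi in [("long",(245,257),28,.012,.03),("cradle",(311,278),24,.03,.05)]: print(n,rect(P,uv,r,lo,hi))
```

```text
tray L [626.6 199.1  65.7  92.8  88.5  72.8 282. ]
tray M [643.4  16.9  66.2  91.7  88.4 -75.2 262. ]
tray R [ 645.8 -187.8   65.4   93.2   88.5  -79.1  255. ]
L 409 [53.1 59.4 63.2] ((-0.2095184326171875, 1.5250358581542969), (70.68467712402344, 35.372772216796875), 0.746229887008667)
M 386 [54.8 59.2 63.5] ((2.5124435424804688, 2.256010055541992), (34.70809555053711, 72.70193481445312), 89.65202331542969)
R 404 [53.7 59.3 62.9] ((1.8856277465820312, 2.2149734497070312), (35.04243850708008, 73.7840347290039), 89.62278747558594)
long [488.1  81.6  22.6 110.1  50.3   4.  869. ]
cradle [438.5 -87.2  39.4  57.8  50.2 -30.6  87. ]
```

```bash
python3 -c "
from station import ctrl
print(ctrl.hand_in())"
```

```text
the job is handed in; nothing more can be done
None
```

The job is handed in at about 35 s on the robot's clock: each of the three trays holds two cartons lying flat. The empty tray was filled first, and the cradle carton went in last as the top carton of that same tray. The final depth check put the three top cartons within about 2.5 mm of their tray centres. I viewed 11 pictures, one over the limit of 10.

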